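# Open the glue-curing case, freeing its catch if it is caught

## Robot

A 7-joint arm with a two-finger parallel gripper is mounted at the origin on the work surface. World frame = base frame: x ahead of the robot, y to its left, z up, the work surface at z = 0. Lengths are in m, angles in rad, forces in N, time in s.
With the tool pointing down it reaches from about 0.4 to 0.85 m from the base axis. Payload 4.5 kg.
Tool frame: the origin (TCP) lies at the very end of the fingers, on their centre line; the grasp point (between the pads) lies 19 mm behind it; z points along the fingers, y is the line along which they close (so a half turn about z gives the same grasp; the last joint's range is limited). The gripper opens to 88 mm and grips with 3 to 60 N. Pads are 18 mm wide; open, the fingers measure 123 mm over their backs; the gripper's body (75 mm by 187 mm) begins 45 mm behind the grasp point.
Start: joints at [0.034, 0.689, -0.195, 1.565, 0.157, 0.902, -0.215], TCP at [0.625, 0, 0.209] pointing down, gripper open.
Joint ranges: [-3.01, 3.01], [-0.46, 2.08], [-1.47, 1.51], [0.13, 2.56], [-1, 4.14], [0.04, 2.09], [-2.66, 2.66]. Speed limits (rad/s): [2.57, 2.57, 3.14, 3.14, 3.14, 3.14, 3.14].

## Interface

Orientations are given as a unit quaternion [x, y, z, w].
In Python, from plant import r, eyes, nets gives the robot as it stands.
- The arm moves only by the shell command python3 -m pendant 'ROWS' [FORCE]. ROWS is JSON, a list of rows, each an object of numbers: "claw": the opening, from 0 (shut) to 1 (fully open); "dx", "dy", "dz": the shift along the world's x, y, z in mm; "twist": the turn about the world's z in rad. In form: [{"claw": .., "dx": .., "dy": .., "dz": .., "twist": ..}, ...]. A call has 1 to 8 rows; each row is the pose to reach, as a shift and turn from the pose commanded when the call began; what a row does not reach only later rows make up. A row lasts 1/10 s, in which the tool goes at most 50 mm and 8.59 degrees, less where a joint would pass 70% of its speed; a pose out of reach is approached as far as the arm can. A call with a gripper value outside its range is refused whole. The fingers move at their own pace and stop on an object; FORCE is the grip in N (left out, the last holds). Time passes only in rows, so rows that repeat a pose let the fingers close. It gives the time, the measured TCP pose, the force, the opening and the grip force at its end, in the units of the state.
- r.get_state(): the state, without advancing time (a new reading comes with each control period).
- eyes.snapshot(name): name is "scene" or "side" or "wrist"; returns (picture, depth): 420x560x3 uint8, blue, green, red; 420x560 float32, m along the optical axis (not along the pixel's ray), 0 where there is no reading.
- eyes.camera_info(name): a dict with "K" (3x3 intrinsics, pixels), "D" ([k1, k2, p1, p2, k3] as OpenCV has them; the pictures are not rectified), "world_to_cam" (4x4, takes a point from world to camera coordinates); the wrist camera has in their place "T_tool_cam" (4x4, takes a point from camera to tool coordinates, whose origin is the TCP and whose axes are the flange's). Camera axes: x right, y down, z forward; pixel columns grow to the right and rows downward; lengths in m; the calibration is good to about 2 mm. A picture is of the moment at which its call begins: read the wrist's pose just before it. camera_info takes no time and is no camera call.
- r.finish_job(): hands the job in; it is judged then, once.
Trained networks look in the newest picture that a camera, given by its name, has taken for a name from the list of things; names that differ only in an ending like _2 or _b are one class to them, and where a whole thing is asked for, a point or a joint stands for the part that bears it (a point fixed in the world has none). Each returns a list of dicts, best first, with "confidence" (0 to 1); they miss things now and then, are a little off and sometimes report something else, mostly with a low value. They report only what shows in the picture. A call takes as long as a camera call.
- nets.spot_in(camera, query): "box" ([left, top, width, height] as shares, 0 to 1, of the picture: columns of its width, rows of its height, round what is visible of it).
- nets.place_of(camera, query): "position" ([column, row] as shares, 0 to 1, of the picture: columns of its width, rows of its height: a listed point, or the origin of a listed thing).
The state is a dict: "clock": time; "q": joint angles; "qd": joint speeds; "joint_torque": joint torques, N m; "tool_pos": TCP position; "eef_rot": TCP orientation; "contact_force": force on the tool from outside, world axes, zero at the start; "moment": the same for the moment, N m; "opening": opening from 0.0 (shut) to 1.0 (fully open); "finger_force": force on a finger pad.
Only numpy, scipy, OpenCV 4.12 (cv2) and the standard library are available. Lean on these libraries where they do the work, as an engineer would, in place of code of your own. Each camera call takes 0.05 s, during which the arm holds its last target. There are 200 camera calls.

## Task

First tug the lid of the cream curing case up by its front handle, before touching the orange slide, to learn whether its catch is caught; if it is caught, push the orange slide on the case's left side fully away from the handle end to release it. Then raise the lid to about half open (some 50 degrees) and finish while still holding it there, because it falls shut when let go. Leave the other things on the bench where they are.

Things in the scene. Friction and masses are not known exactly. Their poses are not given: they have to be found in the camera images.
- case: cream glue-curing case, fixed. Origin: centre of the box's underside, 3 mm above the bench; x from the handle end (front, robot side) to the hinge, y left, z up; yaw within 0.3 rad. Box 180 x 200 x 90 mm high, lid on it (top 103 mm above origin). On its left a rail, x -75 to 55, y 100 to 160 mm, flat top at z 70, carries the orange slide
- lid (a joint): lid angle: 0 shut, grows as the handle end rises, stop at 1.7 rad. Hinged on the far (+x) upper rim; falls shut when let go (0.45 kg, 2 to 3 N at the handle lift it). An unseen pawl inside may or may not catch it: caught, it rises only 0.05 to 0.07 rad (some 12 to 16 mm at the handle) and stops hard; free, it goes on rising
- handle (a point): middle of the lid's dark steel handle: round bar 10 mm thick, 110 mm long along the case's y, on two end posts 50 mm out from the lid's front edge (45 mm clear between). Lid shut: x -140, y 0, z 96.5 mm in the case's frame, 230 mm from the hinge line. Pinch it across from above with part-opened fingers; it can roll between them. Axes: the lid's
- hinge (a point): point on the lid's hinge line (which runs along the case's y) at its middle: x 90, y 0, z 90.5 mm in the case's frame; its axes are the case's
- slide (a joint): travel of the orange release slide (m): 0 at the start, near the front; 0.03 fully pushed along the case's +x, away from the handle end, at its stop. No spring: it stays where left; 3 to 8 N move it. Fully pushed, it always releases a caught lid (let the lid down first)
- slide_fin (a point): centre of the slide's upright orange fin, 12 (x) x 24 (y) x 30 mm high, top 105 mm above the case's underside, 28 mm clear of the lid's side. Push it from the front with shut fingers (34 mm of free rail top in front of it, nothing beyond that) or pinch it from above. Axes: the case's
- phone: white phone with a black screen, 72 x 146 x 8 mm, lying screen up to the right of the case, on the teal mat; a bystander, origin at its underside
- driver: blue-handled screwdriver, 150 mm long, lying to the left of the case on the teal mat; a bystander, origin at its underside
- tape_roll: upright cream tape roll, 90 mm across, 60 mm high, on the right of the table; a bystander, origin at its underside
- tape_stand: pink tape dispenser, 130 x 60 x 92 mm, on the left of the table; a bystander, origin at its underside
- flux_jar: rose jar with a steel cap, 56 mm across, 75 mm high, on the right of the table; a bystander, origin at its underside
- spray: light-teal bottle, 56 mm across, 170 mm high, far left of the table; a bystander, origin at its underside
- screw_tray: low yellow compartment tray, 110 x 80 x 18 mm, on the right of the table; a bystander, origin at its underside

How it is judged:
On the way:
1. the lid is tugged up by 0.02 rad or more with the orange slide not yet moved (within 5 mm of its start) (value of joint lid above 0.02 rad and value of joint slide below 0.005 m), for 0.1 s.
At the end, for the whole second after the job is handed in: the lid stands still between 0.65 and 1.1 rad (37 to 63 degrees) open, held there by the gripper's fingers, still touching it (value of joint lid between 0.65 and 1.1 rad and contact force between the fingers and case above 0.5 N and velocity of joint lid between -0.1 and 0.1 rad/s); the arm keeps its last pose, push and grip.
It fails at once if any other thing on the bench is moved by more than 30 mm (distance of any of phone, driver, tape_roll, tape_stand, flux_jar, spray, screw_tray from where it was at the start of the episode above 0.03 m).
It also fails if it takes over 58 s, if anything falls off the work surface, if the arm or the gripper's body presses on something with over 40 N, if the wrist force passes 120 N, or if a joint passes its speed limit or range.

## Working session

There is one attempt and no reset: what is moved stays moved. The work goes in short steps, Python scripts to look and compute and a shell command to move; the robot and the scene stay as the last step left them, time stands still between calls to the robot, and variables do not carry over. Pictures are saved under pics/ and viewed, at most 10 in all, crops included, and the job is handed in when it is done.

```bash
mkdir -p pics; cat > h.py <<'E'
import numpy as np, cv2
from plant import r, eyes, nets
from scipy.spatial.transform import Rotation as R
def world_from(cam,uv,depth,st=None):
    ci=eyes.camera_info(cam);K=np.array(ci["K"],float);D=np.array(ci["D"],float)
    uv=np.asarray(uv,float).reshape(-1,1,2)
    n=cv2.undistortPoints(uv,K,D).reshape(-1,2)
    p=np.c_[n,np.ones(len(n))]*np.asarray(depth).reshape(-1,1)
    if cam=="wrist":
        T=np.eye(4);T[:3,:3]=R.from_quat(st["eef_rot"]).as_matrix();T[:3,3]=st["tool_pos"]
        T=T@np.array(ci["T_tool_cam"])
    else: T=np.linalg.inv(np.array(ci["world_to_cam"]))
    return p@T[:3,:3].T+T[:3,3]
E
python3 - <<'E'
from h import *
ims=[]
for c in ["scene","side"]:
    im,d=eyes.snapshot(c); np.save(f"{c}_d.npy",d); cv2.imwrite(f"pics/{c}0.png",im)
    for q in ["handle","hinge","slide_fin","case"]:
        o=nets.place_of(c,q)[:1]
        for x in o:
            u=np.array(x["position"])*[560,420]; i,j=int(u[1]),int(u[0])
            i=min(max(i,0),419);j=min(max(j,0),559)
            z=d[i,j]; print(c,q,x["confidence"],u,z,world_from(c,u,z))
    print(np.linalg.inv(np.array(eyes.camera_info(c)["world_to_cam"]))[:3,3])
E
```

```text
scene hinge 0.67 [212.184 213.78 ] 1.3933442 [[ 0.69521837 -0.13744175  0.06170961]]
scene slide_fin 0.69 [273.504 244.02 ] 1.2751945 [[0.63555824 0.08277314 0.10942048]]
scene case 0.77 [248.92  225.792] 1.3138565 [[ 0.6512119  -0.00886624  0.10642905]]
[1.0377688  0.61332646 1.20054384]
side handle 0.84 [312.312 203.28 ] 1.3456002 [[ 0.48654664 -0.02978503  0.10317307]]
side hinge 0.81 [253.904 174.384] 1.4264275 [[ 0.70287683 -0.07081929  0.10728842]]
side slide_fin 0.39 [252.504 216.888] 1.3159485 [[0.63121928 0.0869115  0.0965233 ]]
side case 0.86 [277.704 204.792] 1.3443203 [[0.58109288 0.01560812 0.10060707]]
[0.20288091 0.85592072 1.07956558]
```

View pics/scene0.png

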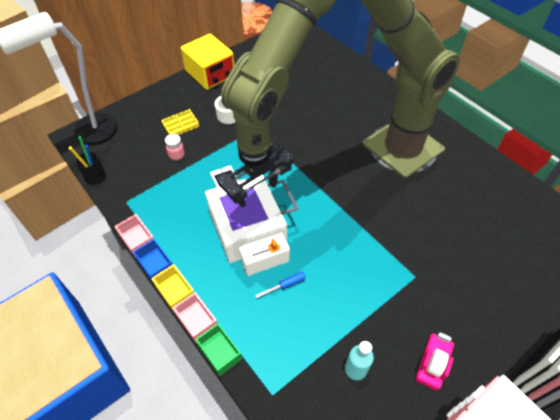

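View pics/side0.png

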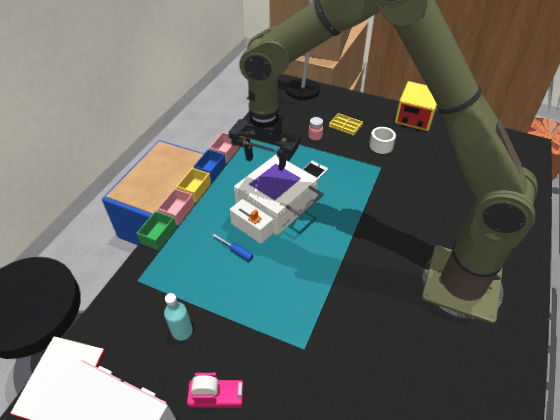

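Scene and side views show the case at about (250,225) and (278,205) px, the handle facing the robot, the orange fin on the left, and the phone beyond on the right. The nets give a handle near (0.487,-0.03) and a yaw of about -0.19. Next I back off for a closer look.

```bash
python3 -m pendant '[{"claw":0.5,"dx":-50,"dy":-10,"dz":50,"twist":0},{"claw":0.5,"dx":-90,"dy":-20,"dz":80,"twist":0},{"claw":0.5,"dx":-130,"dy":-30,"dz":80,"twist":0},{"claw":0.5,"dx":-140,"dy":-30,"dz":80,"twist":0},{"claw":0.5,"dx":-140,"dy":-30,"dz":80,"twist":0},{"claw":0.5,"dx":-140,"dy":-30,"dz":80,"twist":0}]' 20
python3 - <<'E'
from h import *
st=r.get_state(); print(st["tool_pos"],R.from_quat(st["eef_rot"]).as_matrix().round(3).tolist(),st["clock"])
im,d=eyes.snapshot("wrist"); cv2.imwrite("pics/w1.png",im); np.save("w_d.npy",d)
for q in ["handle","hinge","slide_fin"]:
    for x in nets.place_of("wrist",q)[:1]:
        u=np.array(x["position"])*[560,420]; z=d[min(int(u[1]),419),min(int(u[0]),559)]
        print(q,x["confidence"],u,z,world_from("wrist",u,z,st))
# lid plane
v,u=np.mgrid[0:420:2,0:560:2]; uv=np.c_[u.ravel(),v.ravel()]; z=d[uv[:,1],uv[:,0]]; k=z>0
P=world_from("wrist",uv[k],z[k],st); C=im[uv[k,1],uv[k,0]]
np.savez("w1.npz",P=P,C=C,uv=uv[k])
m=(abs(P[:,2]-.106)<.006); print(m.sum(), cv2.minAreaRect(P[m,:2].astype(np.float32)))
for c in ["scene","side"]:
    im,d=eyes.snapshot(c); v,u=np.mgrid[0:420,0:560]; uv=np.c_[u.ravel(),v.ravel()]; z=d.ravel(); k=z>0
    P=world_from(c,uv[k],z[k]); C=im.reshape(-1,3)[k].astype(int)
    b=(P[:,0]>.4)&(P[:,0]<.85)&(abs(P[:,1])<.3)
    m=b&(abs(P[:,2]-.106)<.006)&(C.min(1)>150)
    m2=b&(C[:,0]>C[:,1]+40)&(C[:,2]>C[:,1]+15)&(P[:,2]>.09)
    o=b&(C[:,2]>180)&(C[:,0]<90)&(C[:,1]<160)&(P[:,2]>.06)
    print(c,m.sum(),cv2.minAreaRect(P[m,:2].astype(np.float32)),"\n purple",cv2.minAreaRect(P[m2,:2].astype(np.float32)),"\n fin",o.sum(),P[o].mean(0),P[o].min(0),P[o].max(0))
E
```

```text
clock: 1.1
tool_pos: [0.4859, -0.0298, 0.2898]
eef_rot: [0.707, 0.707, 0.001, 0.001]
contact_force: [0.2, 0.4, 1.7]
opening: 0.505
finger_force: 0.0
[ 0.48588873 -0.02984186  0.28983522] [[-0.0, 1.0, 0.002], [1.0, 0.0, 0.0], [0.0, 0.002, -1.0]] 1.1
handle 0.91 [282.8  182.28] 0.3702657 [[ 0.49465183 -0.03040534  0.10028372]]
hinge 0.69 [453.824 234.99 ] 0.38374612 [[ 0.70399264 -0.09389901  0.10586825]]
slide_fin 0.66 [404.88   87.318] 0.33981177 [[0.626165   0.07475179 0.100056  ]]
5790 ((0.6051955223083496, -0.03669208288192749), (0.25030016899108887, 0.23559480905532837), 73.48262786865234)
scene 2287 ((0.6276545524597168, -0.0484885573387146), (0.24752818048000336, 0.18137845396995544), 72.96339416503906) 
 purple ((0.6276181936264038, -0.06876799464225769), (0.1313423365354538, 0.1070062592625618), 73.28553771972656) 
 fin 33 [0.63058993 0.07678216 0.1083131 ] [ 0.53358028 -0.05942569  0.0765055 ] [0.63798892 0.08832751 0.66534748]
side 1502 ((0.625924289226532, -0.06849585473537445), (0.20492790639400482, 0.18326690793037415), 73.17902374267578) 
 purple ((0.6298374533653259, -0.07216097414493561), (0.13204719126224518, 0.10861730575561523), 73.33148193359375) 
 fin 55 [0.62879763 0.07865112 0.08788105] [0.61576786 0.06147066 0.07489807] [0.64706225 0.09368369 0.11306458]
```

View pics/w1.png

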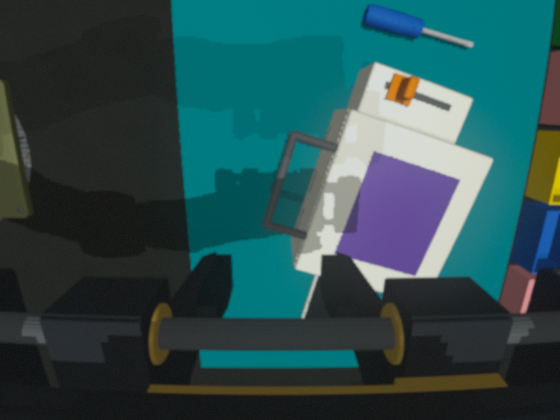

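Wrist view: handle bar from (295,135) to (268,222) px, fin at (403,88), driver at the top. Yaw is -0.293 (rectangle fit), and centre (0.626,-0.068) predicts the handle at (0.492,-0.028), agreeing with the net. I'll descend onto the bar.

```bash
python3 -m pendant '[{"claw":0.4,"dx":7,"dy":0,"dz":-40,"twist":-0.14},{"claw":0.4,"dx":7,"dy":0,"dz":-80,"twist":-0.293},{"claw":0.4,"dx":7,"dy":0,"dz":-120,"twist":-0.293},{"claw":0.4,"dx":7,"dy":0,"dz":-150,"twist":-0.293},{"claw":0.4,"dx":7,"dy":0,"dz":-150,"twist":-0.293},{"claw":0.4,"dx":7,"dy":0,"dz":-150,"twist":-0.293}]' 20
python3 - <<'E'
from h import *
st=r.get_state(); im,d=eyes.snapshot("wrist"); cv2.imwrite("pics/w2.png",im)
for x in nets.place_of("wrist","handle")[:1]:
    u=np.array(x["position"])*[560,420]; z=d[min(int(u[1]),419),min(int(u[0]),559)]
    print(x["confidence"],u,z,world_from("wrist",u,z,st))
E
```

```text
clock: 2.0
tool_pos: [0.4924, -0.0298, 0.1395]
eef_rot: [0.803, 0.596, -0.0, -0.0]
contact_force: [0.0, 1.1, -0.1]
opening: 0.399
finger_force: 0.0
0.76 [275.408 224.112] 0.2216057 [[ 0.49344102 -0.02736121  0.10452073]]
```

View pics/w2.png

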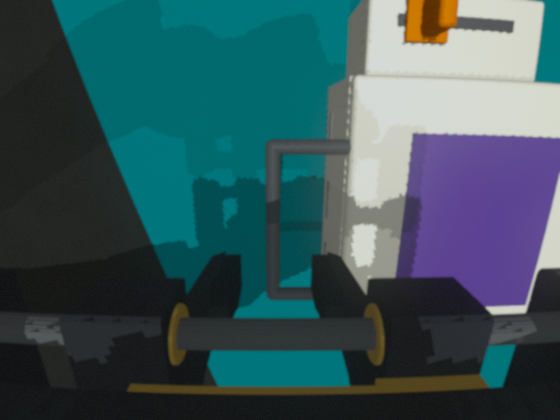

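The bar (column 272) runs straight between the fingertips (240 and 313), and the yaw is aligned. I'll descend and close.

```bash
python3 -m pendant '[{"claw":0.4,"dx":1,"dy":1,"dz":-30,"twist":0},{"claw":0.4,"dx":1,"dy":1,"dz":-58,"twist":0},{"claw":0.4,"dx":1,"dy":1,"dz":-58,"twist":0},{"claw":0.05,"dx":1,"dy":1,"dz":-58,"twist":0},{"claw":0.05,"dx":1,"dy":1,"dz":-58,"twist":0},{"claw":0.05,"dx":1,"dy":1,"dz":-58,"twist":0},{"claw":0.05,"dx":1,"dy":1,"dz":-58,"twist":0}]' 25
```

```text
clock: 2.8
tool_pos: [0.4937, -0.0291, 0.0825]
eef_rot: [0.803, 0.596, 0.001, 0.001]
contact_force: [0.3, 0.6, -0.0]
opening: 0.064
finger_force: 0.0
```

```bash
python3 -m pendant '[{"claw":0.0,"dx":0,"dy":0,"dz":0,"twist":0},{"claw":0.0,"dx":0,"dy":0,"dz":0,"twist":0}]' 25
python3 - <<'E'
from h import *
im,d=eyes.snapshot("wrist"); im2,_=eyes.snapshot("side"); cv2.imwrite("pics/w3.png",np.hstack([cv2.resize(im,(400,300)),cv2.resize(im2[120:270,180:380],(400,300))]))
E
```

```text
clock: 3.0
tool_pos: [0.4931, -0.029, 0.0817]
eef_rot: [0.803, 0.596, 0.0, 0.0]
contact_force: [-0.4, 0.6, -0.1]
opening: 0.008
finger_force: 0.0
```

View pics/w3.png

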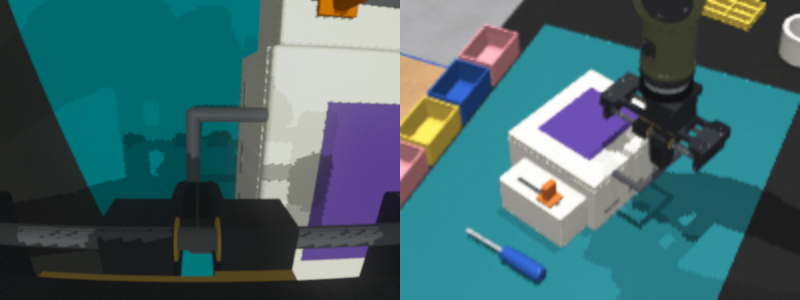

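```bash
python3 - <<'E'
from h import *
st=r.get_state(); M=R.from_quat(st["eef_rot"]).as_matrix(); t=np.array(st["tool_pos"])
outs=[]
a=-.293;ax=np.array([np.cos(a),np.sin(a),0]);ay=np.array([-np.sin(a),np.cos(a),0])
H=np.array([.4935,-.0285,.0995])
for c,(x0,y0) in {"side":(230,120),"scene":(200,130)}.items():
    im,d=eyes.snapshot(c); ci=eyes.camera_info(c); W=np.array(ci["world_to_cam"])
    big=cv2.resize(im[y0:y0+130,x0:x0+100],(400,520),interpolation=cv2.INTER_CUBIC)
    def dot(p,col):
        q,_=cv2.projectPoints(np.array(p).reshape(1,3),cv2.Rodrigues(W[:3,:3])[0],W[:3,3],np.array(ci["K"],float),np.array(ci["D"],float)); q=q.ravel()
        print(c,q.round(1)); cv2.circle(big,tuple(int(v) for v in (q-[x0,y0])*4),4,col,1)
    dot(t,(0,0,255)); dot(H-ay*.055,(0,255,0)); dot(H+ay*.055,(0,255,0))
    outs.append(big)
cv2.imwrite("pics/s4.png",np.hstack(outs))
ci=eyes.camera_info("wrist"); T=np.linalg.inv(np.array(ci["T_tool_cam"]))
for s in [0,-.019]:
  print("tcp in wrist",cv2.projectPoints((T@[0,0,s,1])[:3].reshape(1,3),np.zeros(3),np.zeros(3),np.array(ci["K"],float),np.array(ci["D"],float))[0].ravel())
print(np.array(ci["T_tool_cam"]).round(3))
E
```

```text
side [309.9 207.7]
side [320.8 193.9]
side [298.6 214. ]
scene [287.8 198.4]
scene [280.9 181.6]
scene [295.2 209. ]
tcp in wrist [274.70509807 248.00405514]
tcp in wrist [274.54149391 262.3202821 ]
[[ 0.    -0.956 -0.293  0.076]
 [ 1.     0.    -0.001  0.001]
 [ 0.001 -0.293  0.956 -0.174]
 [ 0.     0.     0.     1.   ]]
```

View pics/s4.png

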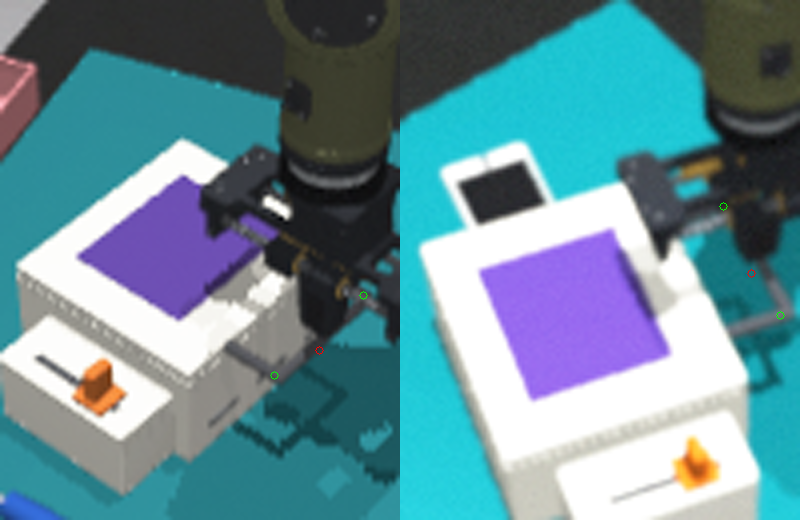

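```bash
python3 - <<'E'
from h import *
for c,us in {"scene":[(289,y) for y in range(184,204,2)],"side":[(309,y) for y in range(194,212,2)]}.items():
    im,d=eyes.snapshot(c)
    for u in us: print(c,u,im[u[1],u[0]],world_from(c,u,d[u[1],u[0]]).round(4))
st=r.get_state(); im,d=eyes.snapshot("wrist")
for y in range(140,300,10): print(y,im[y,274],d[y,274],world_from("wrist",(274,y),d[y,274],st).round(4))
E
```

```text
scene (289, 184) [37 30 29] [[ 0.5136 -0.0012  0.1935]]
scene (289, 186) [37 35 31] [[0.5155 0.0013 0.1887]]
scene (289, 188) [30 29 29] [[ 0.4981 -0.0189  0.1459]]
scene (289, 190) [28 24 28] [[ 0.4974 -0.0195  0.1354]]
scene (289, 192) [30 28 29] [[ 0.4956 -0.0214  0.1226]]
scene (289, 194) [42 38 36] [[ 0.4958 -0.0209  0.1138]]
scene (289, 196) [86 80 47] [[ 0.4951 -0.0215  0.103 ]]
scene (289, 198) [116 109  35] [[ 0.4537 -0.0697  0.0089]]
scene (289, 200) [126 117  23] [[ 0.4563 -0.0664  0.0039]]
scene (289, 202) [126 118  19] [[ 0.4637 -0.0575  0.0087]]
side (309, 194) [29 27 26] [[0.4862 0.0086 0.1789]]
side (309, 196) [27 25 24] [[ 0.4947 -0.0183  0.1421]]
side (309, 198) [25 23 23] [[ 0.4953 -0.0212  0.1306]]
side (309, 200) [24 23 23] [[ 0.4933 -0.0162  0.1276]]
side (309, 202) [27 25 25] [[ 0.4933 -0.0175  0.1178]]
side (309, 204) [55 53 52] [[ 0.494  -0.021   0.1053]]
side (309, 206) [55 53 52] [[ 0.4914 -0.0144  0.1042]]
side (309, 208) [81 75 32] [[ 0.5172 -0.0936  0.0059]]
side (309, 210) [95 89 27] [[ 0.5148 -0.0878  0.0029]]
140 [111 105   0] 0.2485198 [[0.5083 0.0249 0.0019]]
150 [65 63 39] 0.15379953 [[0.5098 0.0275 0.1   ]]
160 [92 90 85] 0.152058 [[0.5086 0.0234 0.1032]]
170 [79 78 71] 0.15361498 [[0.5072 0.0188 0.103 ]]
180 [78 76 70] 0.15485634 [[0.5058 0.0142 0.1032]]
190 [78 76 72] 0.1563929 [[0.5043 0.0094 0.1031]]
200 [78 76 71] 0.15855409 [[0.5028 0.0044 0.1025]]
210 [78 75 71] 0.15922622 [[ 5.014e-01 -3.000e-04  1.033e-01]]
220 [60 60 54] 0.16073015 [[ 0.4999 -0.0052  0.1033]]
230 [47 45 40] 0.16298681 [[ 0.4983 -0.0106  0.1026]]
240 [48 47 42] 0.16473123 [[ 0.4967 -0.0158  0.1025]]
250 [47 47 42] 0.16635408 [[ 0.4951 -0.0212  0.1025]]
260 [25 24 19] 0.15221755 [[ 0.4955 -0.02    0.1169]]
270 [26 26 21] 0.14312248 [[ 0.4955 -0.0203  0.1265]]
280 [21 24 19] 0.13956599 [[ 0.4948 -0.0227  0.131 ]]
290 [27 23 22] 0.14057614 [[ 0.4934 -0.0273  0.1314]]
```

The fingers show their tips at z≈0.107, just on top of the bar, though the reported TCP is 0.082. So the tips sit about 25 mm higher than reported. I'll open, go lower and close again.

```bash
python3 -m pendant '[{"claw":0.4,"dx":0,"dy":0,"dz":5,"twist":0},{"claw":0.4,"dx":0,"dy":0,"dz":5,"twist":0},{"claw":0.4,"dx":0,"dy":0,"dz":5,"twist":0},{"claw":0.4,"dx":0,"dy":0,"dz":5,"twist":0},{"claw":0.4,"dx":0,"dy":0,"dz":-10,"twist":0},{"claw":0.4,"dx":0,"dy":0,"dz":-20,"twist":0},{"claw":0.4,"dx":0,"dy":0,"dz":-26,"twist":0},{"claw":0.4,"dx":0,"dy":0,"dz":-26,"twist":0}]' 25
python3 -m pendant '[{"claw":0.05,"dx":0,"dy":0,"dz":0,"twist":0},{"claw":0.05,"dx":0,"dy":0,"dz":0,"twist":0},{"claw":0.05,"dx":0,"dy":0,"dz":0,"twist":0},{"claw":0.05,"dx":0,"dy":0,"dz":0,"twist":0},{"claw":0.05,"dx":0,"dy":0,"dz":0,"twist":0}]' 25
```

```text
clock: 4.15
tool_pos: [0.4923, -0.0289, 0.0546]
eef_rot: [0.803, 0.596, -0.001, -0.001]
contact_force: [0.5, 0.3, 0.5]
opening: 0.397
finger_force: 0.0
clock: 4.65
tool_pos: [0.4901, -0.0281, 0.0556]
eef_rot: [0.802, 0.597, -0.002, -0.002]
contact_force: [-5.0, 1.7, 4.2]
opening: 0.101
finger_force: 25.0
```

Gripped (25 N, opening 0.10 ≈ the bar). Now the tug.

```bash
python3 -m pendant '[{"claw":0.05,"dx":-2,"dy":1,"dz":4,"twist":0},{"claw":0.05,"dx":-2,"dy":1,"dz":8,"twist":0},{"claw":0.05,"dx":-2,"dy":1,"dz":10,"twist":0},{"claw":0.05,"dx":-2,"dy":1,"dz":10,"twist":0},{"claw":0.05,"dx":-2,"dy":1,"dz":10,"twist":0}]' 25
python3 -m pendant '[{"claw":0.05,"dx":0,"dy":0,"dz":4,"twist":0},{"claw":0.05,"dx":0,"dy":0,"dz":8,"twist":0},{"claw":0.05,"dx":0,"dy":0,"dz":12,"twist":0},{"claw":0.05,"dx":0,"dy":0,"dz":12,"twist":0}]' 25
```

```text
clock: 5.15
tool_pos: [0.4907, -0.0282, 0.0654]
eef_rot: [0.803, 0.596, -0.0, -0.0]
contact_force: [-1.3, -0.8, -1.6]
opening: 0.107
finger_force: 25.0
clock: 5.55
tool_pos: [0.492, -0.0285, 0.0782]
eef_rot: [0.803, 0.596, 0.001, 0.001]
contact_force: [0.7, -3.9, -2.2]
opening: 0.097
finger_force: 25.0
```

```bash
python3 -m pendant '[{"claw":0.05,"dx":2,"dy":0,"dz":12,"twist":0},{"claw":0.05,"dx":4,"dy":-1,"dz":23,"twist":0},{"claw":0.05,"dx":7,"dy":-2,"dz":34,"twist":0},{"claw":0.05,"dx":10,"dy":-3,"dz":45,"twist":0},{"claw":0.05,"dx":10,"dy":-3,"dz":45,"twist":0}]' 25
python3 - <<'E'
from h import *
im,_=eyes.snapshot("side"); im2,_=eyes.snapshot("scene"); cv2.imwrite("pics/s5.png",np.hstack([cv2.resize(im[110:260,200:350],(400,400)),cv2.resize(im2[130:280,180:330],(400,400))]))
E
```

```text
clock: 6.05
tool_pos: [0.5015, -0.0314, 0.1234]
eef_rot: [0.803, 0.596, 0.001, 0.001]
contact_force: [0.0, -2.5, -2.5]
opening: 0.103
finger_force: 25.0
```

View pics/s5.png

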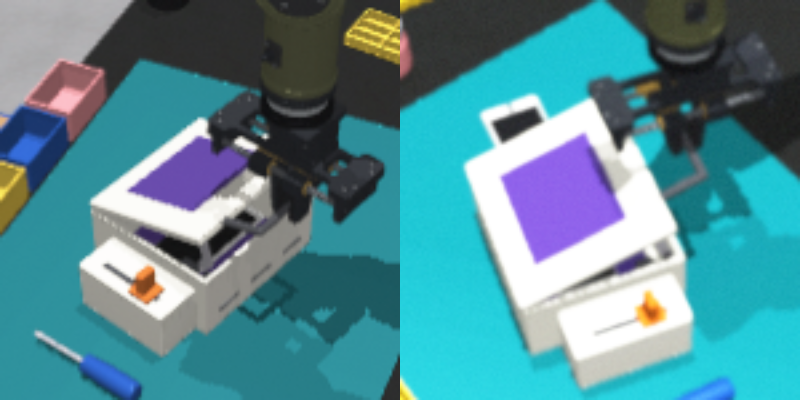

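Both views show the lid risen well past 0.07 rad, the bar in the fingers and the slide untouched. The catch is free, so no slide push is needed. I continue along the arc.

```bash
python3 -m pendant '[{"claw":0.05,"dx":8,"dy":-2,"dz":21,"twist":0},{"claw":0.05,"dx":18,"dy":-5,"dz":42,"twist":0},{"claw":0.05,"dx":30,"dy":-9,"dz":61,"twist":0},{"claw":0.05,"dx":30,"dy":-9,"dz":61,"twist":0}]' 25
python3 -m pendant '[{"claw":0.05,"dx":7,"dy":-2,"dz":9,"twist":0},{"claw":0.05,"dx":14,"dy":-4,"dz":18,"twist":0},{"claw":0.05,"dx":21,"dy":-6,"dz":26,"twist":0},{"claw":0.05,"dx":29,"dy":-9,"dz":34,"twist":0},{"claw":0.05,"dx":35,"dy":-10,"dz":40,"twist":0},{"claw":0.05,"dx":41,"dy":-12,"dz":45,"twist":0},{"claw":0.05,"dx":41,"dy":-12,"dz":45,"twist":0}]' 25
python3 - <<'E'
from h import *
im,_=eyes.snapshot("side"); im2,_=eyes.snapshot("scene"); cv2.imwrite("pics/s6.png",np.hstack([cv2.resize(im[110:260,200:350],(400,400)),cv2.resize(im2[130:280,180:330],(400,400))]))
E
```

```text
clock: 6.55
tool_pos: [0.5301, -0.0401, 0.1844]
eef_rot: [0.803, 0.596, -0.001, -0.001]
contact_force: [-4.7, -0.6, 0.9]
opening: 0.099
finger_force: 25.0
clock: 7.25
tool_pos: [0.5671, -0.0514, 0.2283]
eef_rot: [0.803, 0.596, -0.004, -0.003]
contact_force: [-13.0, 0.2, 11.3]
opening: 0.104
finger_force: 25.0
```

View pics/s6.png

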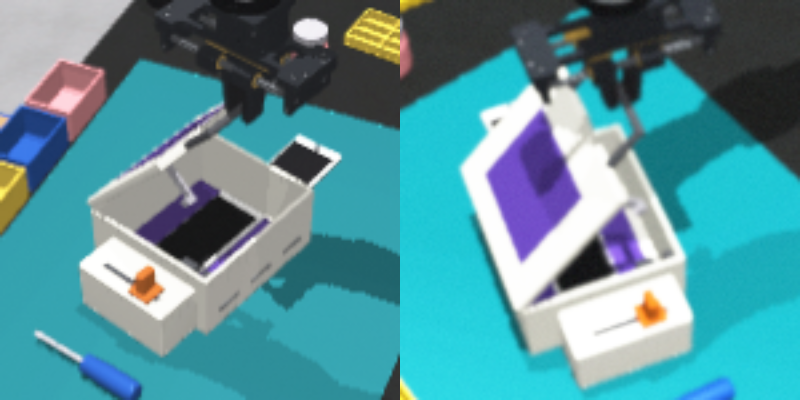

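The lid stands at about 50° with the bar held. I'll relieve the radial preload a little and let it settle.

```bash
python3 -m pendant '[{"claw":0.05,"dx":-3,"dy":1,"dz":2,"twist":0},{"claw":0.05,"dx":-3,"dy":1,"dz":2,"twist":0},{"claw":0.05,"dx":-3,"dy":1,"dz":2,"twist":0},{"claw":0.05,"dx":-3,"dy":1,"dz":2,"twist":0},{"claw":0.05,"dx":-3,"dy":1,"dz":2,"twist":0}]' 25
python3 - <<'E'
from h import *
im,d=eyes.snapshot("scene"); v,u=np.mgrid[0:420,0:560]; uv=np.c_[u.ravel(),v.ravel()]; z=d.ravel(); k=z>0
P=world_from("scene",uv[k],z[k]); C=im.reshape(-1,3)[k].astype(int)
m=(C[:,0]>C[:,1]+40)&(C[:,2]>C[:,1]+15)&(P[:,2]>.13)&(P[:,2]<.3)&(P[:,0]>.45)&(P[:,0]<.75)&(abs(P[:,1])<.2)
Q=P[m]-P[m].mean(0); n=np.linalg.svd(Q)[2][2] if len(Q)<3000 else np.linalg.eigh(Q.T@Q)[1][:,0]; print(m.sum(),"lid angle",np.arccos(abs(n[2])),n)
for i in range(3): eyes.snapshot("side"); s=r.get_state(); print(s["tool_pos"],s["contact_force"],s["finger_force"])
E
```

```text
clock: 7.85
tool_pos: [0.5689, -0.0519, 0.2299]
eef_rot: [0.803, 0.596, -0.001, 0.0]
contact_force: [-0.2, -5.4, -5.7]
opening: 0.102
finger_force: 25.0
1028 lid angle 0.8462181897772478 [ 0.71609081 -0.21882435  0.66281962]
[ 0.56898196 -0.05186559  0.23001472] [ 0.76766785 -5.64960465 -4.81993349] 24.9976846575737
[ 0.56905002 -0.05186521  0.23004831] [-0.22242122 -5.15698155 -5.07763564] 24.997671246528625
[ 0.56903574 -0.05185932  0.23002517] [-0.3624519  -5.32242007 -6.30145647] 24.997625648975372
```

The lid measures 0.85 rad, is steady, and is held with 25 N.

```bash
python3 -c "
from plant import r
print(r.finish_job())"
```

```text
the job is handed in; nothing more can be done
None
```

I tugged the lid first and its catch was free, so I left the orange slide alone. The lid is now held still at about 0.85 rad (49°) with a 25 N grip, the other things were not touched, and the job is handed in.

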